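# Stamp a bread-crate tag: lower the hold-down, then hold the press in the yellow

## Robot

A 7-joint arm with a two-finger parallel gripper is mounted at the origin on the work surface. World frame = base frame: x ahead of the robot, y to its left, z up, the work surface at z = 0. Lengths are in mm, angles in rad, forces in N, time in s.
With the tool pointing down it reaches from about 400 to 850 mm from the base axis. Payload 4.5 kg.
Tool frame: the origin (TCP) lies midway between the tips of the shut fingers; the grasp point (between the pads) lies 19 mm behind it; z points along the fingers, y is the direction in which the jaws open and shut (so a half turn about z gives the same grasp; the last joint's range is limited). The gripper opens to 88 mm and grips with 3 to 60 N. Pads are 18 mm wide; open, the fingers measure 123 mm over their backs; the gripper's body (75 mm by 187 mm) begins 45 mm behind the grasp point.
Start: joints at [1.369, 0.689, -0.195, 1.565, 0.157, 0.902, -0.215], TCP at [146.041, -607.722, 238.743] pointing down, gripper open.
Joint ranges: [-3.01, 3.01], [-0.46, 2.08], [-1.47, 1.51], [0.13, 2.56], [-1, 4.14], [0.04, 2.09], [-2.66, 2.66]. Speed limits (rad/s): [2.57, 2.57, 3.14, 3.14, 3.14, 3.14, 3.14].

## Interface

Orientations are given as [roll, pitch, yaw] about the fixed x, y, z axes, in that order (R = Rz(yaw) Ry(pitch) Rx(roll)).
In Python, from cell import * gives the robot as it stands. The module is installed in compiled form; this text tells all that it offers.
- The arm moves only by the tool carry_out, never from a script. Its argument "commands" is a list of rows, each a list of 2 entries, a list of its own where there are three numbers: the shift along the tool's x, y, z in m, then the turn, a rotation vector about the tool's x, y, z in rad. In form: [[[tx, ty, tz], [rx, ry, rz]], ...]. A call has exactly 5 rows; each row shifts and turns the pose as measured when the row begins, along the tool's axes as they then stand; what a row does not reach is not made up. A row lasts 1/12 s, in which the tool goes at most 41.7 mm and 7.16 degrees, less where a joint would pass 70% of its speed; a pose out of reach is approached as far as the arm can. A call with a gripper value outside its range is refused whole. "hand" is the closure, from 0 (fully open) to 1 (shut), set as the call begins (left out, the last holds). The fingers move at their own pace and stop on an object; "force" is the grip in N (left out, the last holds). Time passes only in rows, so rows that do not move let the fingers close, or fill a call up. It gives the time, the measured TCP pose, the force and the opening at its end, in the units of the state.
- state(): the state, without advancing time (a new reading comes with each control period).
- read_camera(name): name is "scene" or "top"; returns a dict with "pixels" (480x640x3 uint8, red, green, blue), "z_map" (480x640 float32, mm along the optical axis (not along the pixel's ray), 0 where there is no reading), "mtx" (3x3 intrinsics, pixels), "distortion" ([k1, k2, p1, p2, k3] as OpenCV has them; the pictures are not rectified), "cam_to_world" (4x4, takes a point from camera to world coordinates). Camera axes: x right, y down, z forward; pixel columns grow to the right and rows downward; lengths in mm; the calibration is good to about 2 mm. A picture is of the moment at which its call begins.
- job_done(): hands the job in, once; it reports no verdict.
The state is a dict: "t": time; "joints": joint angles; "joint_vel": joint speeds; "joint_torque": joint torques, N m; "ee_pos": TCP position; "tcp_rot": TCP orientation; "ft_force": force on the tool from outside, world axes, zero at the start; "wrist_torque": the same for the moment, N m; "gripper_width": finger opening in mm.
Only numpy, scipy, OpenCV 4.12 (cv2) and the standard library are available. Lean on these libraries where they do the work, as an engineer would, in place of code of your own. Each camera call takes 0.05 s, during which the arm holds its last target.

## Task

A crate tag lies ready in the tag press: first swing the hold-down lever with the blue tab fully down onto the tag. Then push the black palm knob down until the collar stands in the yellow band of the stem (about 15 mm down, half its travel), without driving it on into the red, keep it there for two seconds, and finish while still holding it pressed in the yellow, with the lever still down. Leave the other things on the bench alone.

Things in the scene. Friction and masses are not known exactly. Their poses are not given: they have to be found in the camera images.
- holddown (a joint): angle (rad) of the tag hold-down lever on the right-hand side (press -y) of the press head. 0 = fully lowered: bar level, rubber foot on the tag (hard stop). Grows as its free end rises, to 1.15 at most; it starts raised. Light friction holds it wherever it is left; about 1 N square to the bar at the tab moves it.
- holddown_pivot (a point): the fixed pivot of the hold-down lever, on the press head, 115 mm above the table; its axes are the press's: x points away from the lever's tab when the lever is lowered, y is the hinge line, z up
- tab_top (a point): centre of the upper face of the blue tab at the free end of the hold-down lever (tab 44 mm along the bar, 28 mm wide, 12 mm thick; its upper face is 6 mm above the bar's centre line through the pivot). 165 mm from the pivot along the bar; turns with the lever (its x points from the tab to the pivot, its z is square to the upper face). When lowered, the tab's upper face is 121 mm above the table and it lies 120 mm in front and 53 mm to the right of the knob's axis.
- ram (a joint): downward travel (m) of the spring-loaded press ram: 0 = fully up (its rest), 0.030 = bottomed. The collar's upper edge meets bare steel stem from 0 to 0.010, the yellow band from 0.010 to 0.020 and the red band above 0.020. Holding it takes about 5 N at the top, 10 N at 0.015, 15 N at the bottom; it springs back up when let go.
- knob_top (a point): centre of the flat top of the black round palm knob that sits on the ram (knob 54 mm across, 20 mm tall, flat top 42 mm across); z up, moves straight down with the ram; 216 mm above the table when the ram is up. The stem under the knob stands on the steel collar on the white press head (head top 150 mm, collar top 162 mm above the table).
- jar: bystander, leave alone: amber jar with white cap, 70 mm across, 100 mm tall; origin at the centre of its underside
- bowl: bystander, leave alone: steel bowl, 120 mm across, 60 mm tall; origin at the centre of its underside
- mug: bystander, leave alone: blue ceramic mug, 80 mm across, 90 mm tall, handle at its +y; origin at the centre of its underside
- brush: bystander, leave alone: pastry brush lying along its x axis, about 20 mm thick; origin at the centre of its underside
- tag_pile: bystander, leave alone: pile of yellow and orange crate tags, 60 x 120 x 18 mm; origin at the centre of its underside

How it is judged (in metres and radians):
On the way, in this order (a step that is already met when the one before it is completed fails the run):
1. the hold-down lever is fully lowered while the ram is still up (value of joint holddown below 0.1 rad and value of joint ram below 0.004 m), for 0.2 s.
2. the knob is kept pressed with the collar in the yellow band for two seconds, lever down (value of joint ram between 0.01 and 0.02 m and value of joint holddown below 0.1 rad), for 2 s.
At the end, for the whole second after the job is handed in: the ram is held between 10 and 20 mm down (yellow band) by the robot pushing on the knob with more than 3 N, and the hold-down lever is within 0.1 rad of fully lowered (all of step 2 and contact force between any of the fingers, the arm and ram above 3 N); the arm keeps its last pose, push and grip.
It fails at once if the ram is driven into the red (more than 22 mm down) (value of joint ram above 0.022 m).
It fails at once if one of the other things on the bench is disturbed (moved over 30 mm) (distance of any of jar, bowl, mug, brush, tag_pile from where it was at the start of the episode above 0.03 m).
It also fails if it takes over 48 s, if anything falls off the work surface, if the arm or the gripper's body presses on something with over 40 N, if the wrist force passes 120 N, or if a joint passes its speed limit or range.

## Working session

There is one attempt and no reset: what is moved stays moved. The work goes in short steps, Python scripts to look and compute and a tool call to move; the robot and the scene stay as the last step left them, time stands still between calls to the robot, and variables do not carry over. Pictures are saved under pics/ and viewed, and the job is handed in when it is done.

Besides the shell and the picture viewer there is one more tool, called after "Emit:" in YAML: its name, and indented under it one key for each argument. carry_out: Moves the arm, as the interface text tells. Its arguments: {"type":"object","properties":{"commands":{"type":"array","items":{"type":"array"}},"hand":{"type":"number"},"force":{"type":"number"}},"required":["commands"]}

```bash
mkdir -p pics; python3 - <<'E'
from cell import *
import cv2,numpy as np
print(state())
for n in("scene","top"):
    c=read_camera(n); cv2.imwrite(f"pics/{n}0.png",c["pixels"][:,:,::-1]); np.savez(f"{n}0.npz",**{k:np.array(v) for k,v in c.items()})
    print(n,c["mtx"],c["distortion"],c["cam_to_world"])
E
```

```text
{'t': 0.0, 'joints': array([ 1.3688176 ,  0.6899609 , -0.19450456,  1.56634471,  0.1572781 ,
        0.90247043, -0.215063  ]), 'joint_vel': array([-0.0017618 ,  0.00072359,  0.00093532, -0.00013974,  0.00026465,
       -0.0011129 , -0.00133941]), 'joint_torque': array([-1.16124979e-04, -5.27560079e+01, -1.26648489e+00, -1.53425127e+01,
       -5.25282905e-02,  6.58172314e-03,  1.58617177e-04]), 'ee_pos': array([ 145.80769319, -607.11182109,  237.92399694]), 'tcp_rot': array([-3.13980136e+00,  1.17856383e-04,  2.35879450e-01]), 'ft_force': array([ 0.55723557, -1.04612251,  0.0583418 ]), 'wrist_torque': array([-0.01773199,  0.00477478,  0.02227868]), 'gripper_width': 87.86031052129246}
scene [[470.67550841   0.         310.25642087]
 [  0.         470.67550841 238.06385252]
 [  0.           0.           1.        ]] [-0.1173434  0.         0.         0.         0.       ] [[-6.28432071e-01  5.05941553e-01 -5.90843699e-01  1.19993010e+03]
 [ 7.77519178e-01  3.85936165e-01 -4.96504990e-01  5.38676013e+02]
 [-2.31745537e-02 -7.71411966e-01 -6.35913924e-01  8.75515148e+02]
 [ 0.00000000e+00  0.00000000e+00  0.00000000e+00  1.00000000e+00]]
top [[514.35845452   0.         325.6871465 ]
 [  0.         514.35845452 239.08555581]
 [  0.           0.           1.        ]] [-0.1059971  0.         0.         0.         0.       ] [[-2.23170014e-02 -9.97701294e-01  6.39849946e-02  4.38887886e+02]
 [-9.99692345e-01  2.29628815e-02  9.37659019e-03 -2.10326697e+01]
 [-1.08243160e-02 -6.37560519e-02 -9.97906809e-01  1.47095861e+03]
 [ 0.00000000e+00  0.00000000e+00  0.00000000e+00  1.00000000e+00]]
```

View pics/scene0.png

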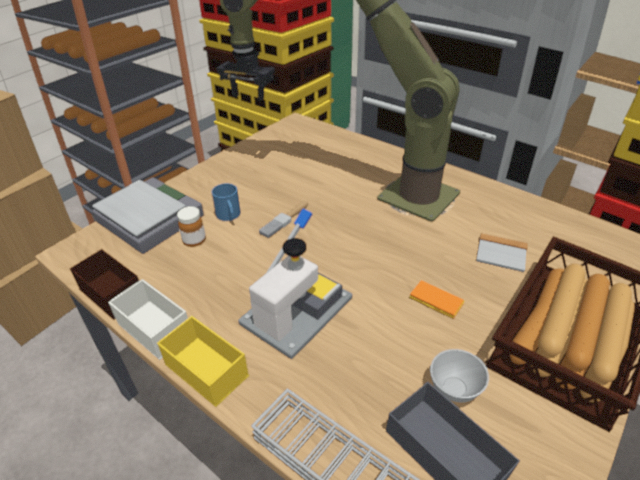

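View pics/top0.png

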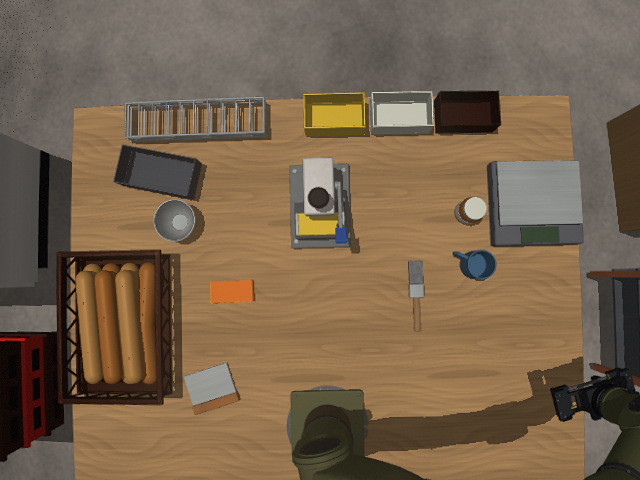

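The top view shows the knob at (318,197), the raised blue tab at (341,235), and the press facing the robot. Next I'll measure both.

```bash
cat > h.py <<'E'
import cv2,numpy as np
def pts(c,mask):
    v,u=np.nonzero(mask&(c["z_map"]>0)); z=c["z_map"][v,u]
    n=cv2.undistortPoints(np.stack([u,v],1).astype(np.float64)[:,None],c["mtx"],c["distortion"])[:,0]
    P=np.c_[n*z[:,None],z,np.ones(len(z))]@np.array(c["cam_to_world"]).T
    return P[:,:3],u,v
def box(c,u0,u1,v0,v1):
    m=np.zeros((480,640),bool); m[v0:v1,u0:u1]=1; return m
E
python3 - <<'E'
from h import *
for n,kb,tb in(("top",(295,345,175,220),(325,360,215,255)),("scene",(275,315,230,265),(285,325,200,235))):
    c=dict(np.load(n+"0.npz")); p=c["pixels"].astype(int); r,g,b=p[...,0],p[...,1],p[...,2]
    P,u,v=pts(c,box(c,*kb)&(p.max(2)<60)); print(n,"knob dark",len(P),P.min(0),P.max(0))
    T=P[abs(P[:,2]-216)<5]; print(" top",len(T),T.mean(0),(T.min(0)+T.max(0))/2,np.ptp(T,axis=0))
    P,u,v=pts(c,box(c,*tb)&(b>r+50)&(b>g+40)); print("tab",len(P),P.mean(0),P.min(0),P.max(0),u.mean(),v.mean())
    # plane fit of tab
    q=P-P.mean(0); U,S,V=np.linalg.svd(q,full_matrices=False); print(S,V)
c=dict(np.load("top0.npz"))
P,u,v=pts(c,box(c,285,360,155,252)); 
H=P[(abs(P[:,2]-150)<5)]; 
import cv2
print("head",len(H),cv2.minAreaRect(H[:,:2].astype(np.float32)))
B=P[(P[:,2]>8)&(P[:,2]<40)]; print("base",cv2.minAreaRect(B[:,:2].astype(np.float32)))
E
```

```text
top knob dark 378 [598.86996465 -60.70928628  19.54158809] [675.29582813  32.09063941 222.35465293]
 top 307 [622.67861769   6.94225516 215.76779725] [622.73982338   7.37133591 215.96907503] [47.73971747 49.438607    9.5924379 ]
tab 151 [529.27533001 -45.91611367 209.70567265] [511.04612999 -58.88058589 137.31947286] [555.16305684 -34.28096743 223.77667242] 340.5430463576159 234.90728476821192
[170.90740279  88.99667276  51.02487197] [[-0.78008862 -0.00752311  0.62562381]
 [ 0.05077408 -0.9973909   0.05131646]
 [ 0.62360544  0.07179686  0.77843527]]
scene knob dark 295 [604.73710478 -12.90936532 204.10377157] [651.52047785  34.16297128 219.08440708]
 top 250 [628.21839097  11.73189905 214.72621103] [627.25202339  10.53292011 215.04513013] [45.02983722 46.88457086  8.07855389]
tab 176 [526.18719306 -48.58924173 202.84012028] [ 296.27146724 -254.44150079   -3.37232558] [549.24022397 -30.40379647 220.36856163] 302.85795454545456 217.6534090909091
[734.93427209 150.54671551  87.73789654] [[ 0.61906132  0.56579919  0.5446415 ]
 [-0.72383618  0.14202813  0.67519567]
 [-0.30467075  0.81221875 -0.49747004]]
head 1268 ((653.6223754882812, -0.42447662353515625), (96.01445770263672, 166.26609802246094), 88.944091796875)
base ((631.6255493164062, -0.6336135864257812), (275.76043701171875, 200.9741668701172), 3.7455015182495117)
```

Emit:
carry_out:
  commands:
    - [[0,0,-0.015],[0,0,0.118]]
    - [[0,0,-0.015],[0,0,0.118]]
    - [[0,0,-0.015],[0,0,0]]
    - [[0,0,0],[0,0,0]]
    - [[0,0,0],[0,0,0]]
  hand: 1
  force: 30

```text
t: 0.52
ee_pos: [145.0, -604.8, 280.7]
tcp_rot: [-3.132, 0.003, -0.011]
ft_force: [0.2, 0.3, -0.2]
gripper_width: 57.0
```

Emit:
carry_out:
  commands:
    - [[0.019,-0.028,0],[0,0,0]]
    - [[0.019,-0.028,0],[0,0,0]]
    - [[0.019,-0.028,0],[0,0,0]]
    - [[0.019,-0.028,0],[0,0,0]]
    - [[0.019,-0.028,0],[0,0,0]]

```text
t: 0.93
ee_pos: [236.1, -466.3, 275.3]
tcp_rot: [-3.131, 0.01, -0.025]
ft_force: [0.7, 0.6, -0.9]
gripper_width: 23.4
```

Emit:
carry_out:
  commands:
    - [[0.019,-0.028,0],[0,0,0]]
    - [[0.019,-0.028,0],[0,0,0]]
    - [[0.019,-0.028,0],[0,0,0]]
    - [[0.019,-0.028,0],[0,0,0]]
    - [[0.019,-0.028,0],[0,0,0]]

```text
t: 1.35
ee_pos: [335.2, -318.9, 271.2]
tcp_rot: [-3.125, 0.015, -0.023]
ft_force: [-0.8, 0.3, 0.2]
gripper_width: 0.5
```

Emit:
carry_out:
  commands:
    - [[0.019,-0.028,0],[0,0,0]]
    - [[0.019,-0.028,0],[0,0,0]]
    - [[0.019,-0.028,0],[0,0,0]]
    - [[0.019,-0.028,0],[0,0,0]]
    - [[0.019,-0.028,0],[0,0,0]]

```text
t: 1.77
ee_pos: [433.7, -171.9, 267.9]
tcp_rot: [-3.121, 0.022, -0.02]
ft_force: [0.3, -0.7, -0.4]
gripper_width: 0.6
```

Emit:
carry_out:
  commands:
    - [[0.019,-0.025,-0.004],[-0.01,0.01,-0.01]]
    - [[0.019,-0.025,-0.004],[-0.01,0.01,-0.01]]
    - [[0.019,-0.025,-0.003],[0,0,0]]
    - [[0.019,-0.025,-0.003],[0,0,0]]
    - [[0.019,-0.025,0],[0,0,0]]

```text
t: 2.18
ee_pos: [529.6, -38.5, 277.2]
tcp_rot: [-3.139, 0.011, 0.007]
ft_force: [0.4, -0.8, -0.5]
gripper_width: 0.7
```

Emit:
carry_out:
  commands:
    - [[0,0,0],[0,0,0]]
    - [[0,0,0],[0,0,0]]
    - [[0,0,0],[0,0,0]]
    - [[0,0,0],[0,0,0]]
    - [[0,0,0],[0,0,0]]

```text
t: 2.6
ee_pos: [530.3, -31.3, 273.0]
tcp_rot: [-3.135, 0.015, 0.02]
ft_force: [0.1, -0.7, 0.3]
gripper_width: 0.9
```

```bash
python3 - <<'E'
from cell import *
import cv2,numpy as np
print(state()["ee_pos"],state()["tcp_rot"])
a=read_camera("scene")["pixels"][150:350,200:400,::-1];b=read_camera("top")["pixels"][130:280,250:400,::-1]
cv2.imwrite("pics/a1.png",np.hstack([cv2.resize(a,(400,400)),cv2.resize(b,(400,400))]))
E
```

```text
[530.31471914 -31.32201943 273.04725772] [-3.1348539   0.01476023  0.02007343]
```

View pics/a1.png

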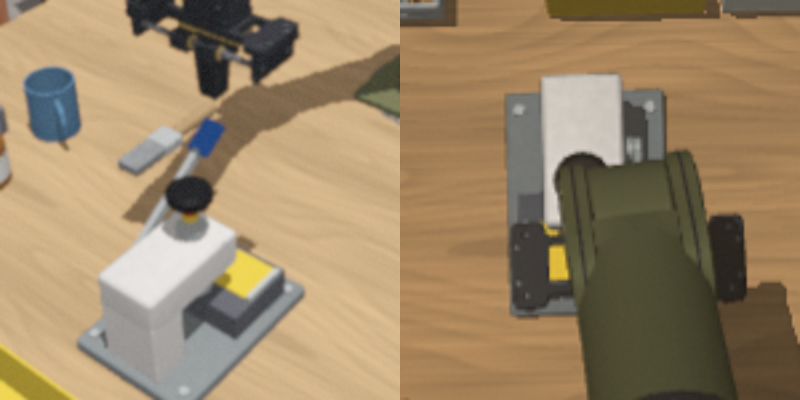

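The fingers hang above and behind the blue tab in the scene view, with the tip at about (213,90) and the tab at (207,138) in the left half. They are about 15 mm too far toward +y, so I'll correct that while descending.

Emit:
carry_out:
  commands:
    - [[0,0.007,0.008],[0,0.01,0.01]]
    - [[0,0.007,0.008],[0,0,0.01]]
    - [[0,0.002,0.008],[0,0,0]]
    - [[0,0,0.008],[0,0,0]]
    - [[0,0,0.004],[0,0,0]]

```text
t: 3.12
ee_pos: [530.2, -51.7, 236.2]
tcp_rot: [-3.136, 0.002, -0.007]
ft_force: [-0.1, -0.1, -0.6]
gripper_width: 0.6
```

Emit:
carry_out:
  commands:
    - [[0,-0.003,0.008],[0,0,0]]
    - [[0,-0.002,0.008],[0,0,0]]
    - [[-0.001,0,0.008],[0,0,0]]
    - [[-0.002,0,0.008],[0,0,0]]
    - [[-0.002,0,0.008],[0,0,0]]

```text
t: 3.53
ee_pos: [525.8, -44.4, 192.5]
tcp_rot: [-3.135, 0.001, -0.005]
ft_force: [-0.9, -0.5, 0.6]
gripper_width: 0.4
```

Emit:
carry_out:
  commands:
    - [[-0.002,0,0.008],[0,0,0]]
    - [[-0.002,0,0.008],[0,0,0]]
    - [[-0.002,0,0.008],[0,0,0]]
    - [[-0.002,0,0.008],[0,0,0]]
    - [[-0.002,0,0.004],[0,0,0]]

```text
t: 3.95
ee_pos: [514.6, -41.7, 151.5]
tcp_rot: [-3.134, 0.003, -0.001]
ft_force: [0.9, -0.9, 0.1]
gripper_width: 0.4
```

```bash
cat > pic.py <<'E'
from cell import *
import cv2,numpy as np,sys
s=state();print(s["ee_pos"],s["tcp_rot"],s["ft_force"],s["joint_vel"].max())
a=read_camera("scene")["pixels"][150:350,200:400,::-1];b=read_camera("top")["pixels"][130:280,250:400,::-1]
cv2.imwrite(sys.argv[1],np.hstack([cv2.resize(a,(400,400)),cv2.resize(b,(400,400))]))
E
python3 pic.py pics/a2.png
```

```text
[514.61858503 -41.67872039 151.53323315] [-3.13418532e+00  2.60634349e-03 -1.25152631e-03] [ 0.9230199  -0.94347629  0.07248374] 0.11071618600209332
```

View pics/a2.png

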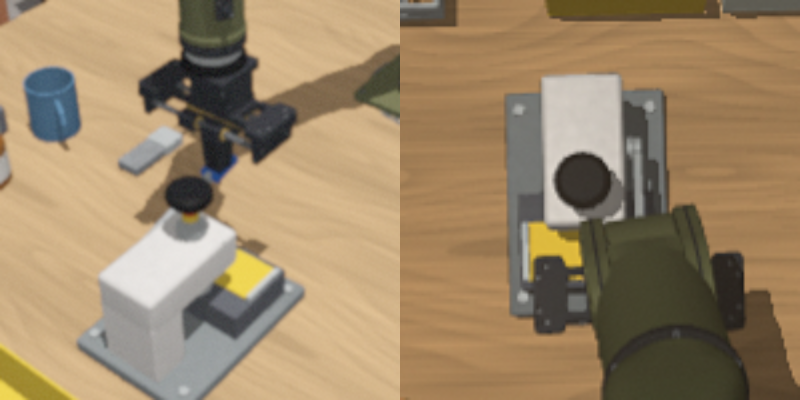

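The tab at (218,165) is directly under the fingertips and moving down with them, so I'll continue.

Emit:
carry_out:
  commands:
    - [[-0.002,0.002,0.006],[0,0,0]]
    - [[-0.002,0.001,0.005],[0,0,0]]
    - [[-0.001,0.001,0.004],[0,0,0]]
    - [[0,0,0.004],[0,0,0]]
    - [[0,0,0.002],[0,0,0]]

```text
t: 4.47
ee_pos: [510.1, -45.4, 130.0]
tcp_rot: [-3.134, 0.0, -0.001]
ft_force: [0.0, -0.5, -0.3]
gripper_width: 0.5
```

Emit:
carry_out:
  commands:
    - [[-0.001,0,0.003],[0,0,0]]
    - [[0,0,0.003],[0,0,0]]
    - [[0,0,0.003],[0,0,0]]
    - [[0,0,0.002],[0,0,0]]
    - [[0,0,0.002],[0,0,0]]

```text
t: 4.88
ee_pos: [509.4, -45.5, 120.9]
tcp_rot: [-3.135, -0.002, -0.001]
ft_force: [-5.2, 0.7, 26.1]
gripper_width: 0.1
```

It is firmly against the hard stop: TCP at 120.9 mm and 26 N. I'll lift off next.

Emit:
carry_out:
  commands:
    - [[0,0,-0.001],[0,0,0]]
    - [[0,0,-0.002],[0,0,0]]
    - [[0,0,-0.01],[0,0,0]]
    - [[0,0,-0.03],[0,0,0]]
    - [[0,0,-0.03],[0,0,0]]

```text
t: 5.3
ee_pos: [505.8, -45.6, 193.3]
tcp_rot: [-3.135, 0.008, -0.0]
ft_force: [0.2, -0.2, 0.2]
gripper_width: 0.3
```

Emit:
carry_out:
  commands:
    - [[0,0,-0.03],[0,0,0]]
    - [[0,0,-0.02],[0,0,0]]
    - [[0,0,-0.01],[0,0,0]]
    - [[0,0,0],[0,0,0]]
    - [[0,0,0],[0,0,0]]

```text
t: 5.72
ee_pos: [508.7, -46.3, 263.0]
tcp_rot: [-3.135, -0.003, -0.001]
ft_force: [-0.6, 0.8, 0.2]
gripper_width: 0.2
```

```bash
python3 pic.py pics/a3.png; python3 - <<'E'
from cell import *
from h import *
c=read_camera("scene");p=c["pixels"].astype(int); r,g,b=p[...,0],p[...,1],p[...,2]
P,u,v=pts(c,box(c,285,335,205,260)&(b>r+50)&(b>g+40)); print("tab",len(P),np.median(P,0),u.mean(),v.mean())
P,u,v=pts(c,box(c,275,315,230,265)&(p.max(2)<60));T=P[abs(P[:,2]-216)<5];print(T.mean(0))
E
```

```text
[508.66927133 -46.27305047 263.04909178] [-3.13484226e+00 -2.68587631e-03 -9.09716162e-04] [-0.59690608  0.76940292  0.24259598] 0.010064145138942465
tab 111 [505.33700153 -41.60083569 119.75380046] 310.98198198198196 240.95495495495496
[627.53371596  10.65666046 214.74367753]
```

View pics/a3.png

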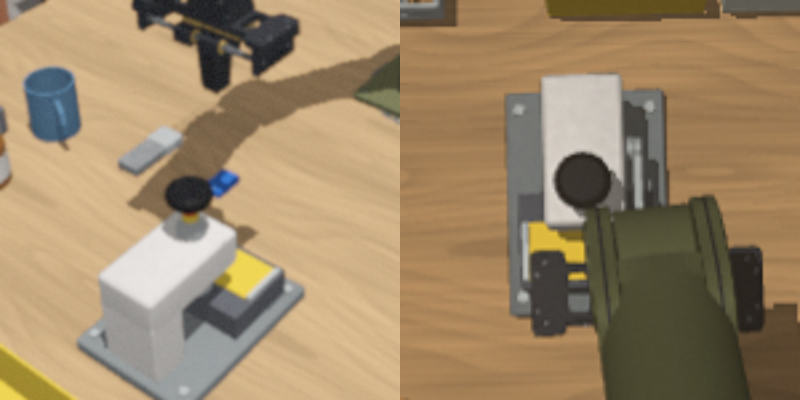

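The lever stays down: the tab at scene pixel (311,241) measures 120 mm high against 121 mm expected. Moving over the knob at about (625,9).

Emit:
carry_out:
  commands:
    - [[0.025,-0.012,0],[0,0,0]]
    - [[0.025,-0.012,0],[0,0,0]]
    - [[0.025,-0.011,0],[0,0,0]]
    - [[0.02,-0.01,0],[0,0,0]]
    - [[0.015,-0.006,0],[0,0,0]]

```text
t: 6.28
ee_pos: [613.7, 3.0, 254.1]
tcp_rot: [-3.138, 0.019, -0.006]
ft_force: [-0.0, 1.9, -0.2]
gripper_width: 0.6
```

Emit:
carry_out:
  commands:
    - [[0,0,0],[0,0,0]]
    - [[0,0,0],[0,0,0]]
    - [[0,0,0],[0,0,0]]
    - [[0,0,0],[0,0,0]]
    - [[0,0,0],[0,0,0]]

```text
t: 6.7
ee_pos: [611.7, 4.1, 248.1]
tcp_rot: [-3.138, 0.03, -0.003]
ft_force: [0.5, -0.5, 0.0]
gripper_width: 0.5
```

Emit:
carry_out:
  commands:
    - [[0.004,-0.002,0.003],[0,0.01,0]]
    - [[0.004,-0.002,0.003],[0,0.01,0]]
    - [[0.004,-0.001,0.003],[0,0.01,0]]
    - [[0.002,0,0.002],[0,0,0]]
    - [[0,0,0.001],[0,0,0]]

```text
t: 7.12
ee_pos: [625.3, 7.8, 235.6]
tcp_rot: [-3.139, -0.004, -0.006]
ft_force: [-0.3, -0.3, -0.2]
gripper_width: 0.5
```

```bash
python3 pic.py pics/a4.png
```

```text
[625.26656737   7.75520691 235.56007275] [-3.1391243  -0.0035665  -0.00554679] [-0.26449597 -0.27915871 -0.17317407] 0.026748506867711647
```

View pics/a4.png

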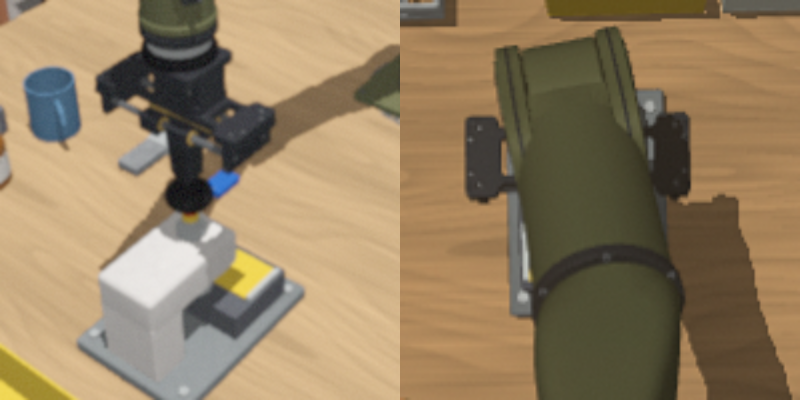

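The fingertips are centred over the knob, with the tip at (187,180) in the left half. I'll descend slowly.

Emit:
carry_out:
  commands:
    - [[0,0,0.004],[0,0,0]]
    - [[0,0,0.003],[0,0,0]]
    - [[0,0,0.003],[0,0,0]]
    - [[0,0,0.002],[0,0,0]]
    - [[0,0,0.001],[0,0,0]]

```text
t: 7.63
ee_pos: [625.1, 7.7, 221.6]
tcp_rot: [-3.139, -0.003, -0.006]
ft_force: [0.3, -0.2, -0.1]
gripper_width: 0.2
```

Emit:
carry_out:
  commands:
    - [[0,0,0.001],[0,0,0]]
    - [[0,0,0.001],[0,0,0]]
    - [[0,0,0.001],[0,0,0]]
    - [[0,0,0.001],[0,0,0]]
    - [[0,0,0.001],[0,0,0]]

```text
t: 8.05
ee_pos: [625.1, 7.6, 216.2]
tcp_rot: [-3.139, -0.003, -0.006]
ft_force: [-2.2, -0.1, 6.1]
gripper_width: 0.2
```

Contact is at 216.2 mm with 6 N, as expected. I'll press in small steps.

Emit:
carry_out:
  commands:
    - [[0,0,0.002],[0,0,0]]
    - [[0,0,0.002],[0,0,0]]
    - [[0,0,0.002],[0,0,0]]
    - [[0,0,0.002],[0,0,0]]
    - [[0,0,0.001],[0,0,0]]

```text
t: 8.47
ee_pos: [625.1, 7.6, 211.4]
tcp_rot: [-3.139, -0.005, -0.006]
ft_force: [-1.0, 0.2, 5.5]
gripper_width: 0.2
```

Emit:
carry_out:
  commands:
    - [[0,0,0.002],[0,0,0]]
    - [[0,0,0.002],[0,0,0]]
    - [[0,0,0.002],[0,0,0]]
    - [[0,0,0.002],[0,0,0]]
    - [[0,0,0.001],[0,0,0]]

```text
t: 8.88
ee_pos: [625.1, 7.6, 208.2]
tcp_rot: [-3.14, -0.008, -0.007]
ft_force: [-3.7, 0.8, 7.6]
gripper_width: 0.5
```

Emit:
carry_out:
  commands:
    - [[0,0,0.002],[0,0,0]]
    - [[0,0,0.003],[0,0,0]]
    - [[0,0,0.003],[0,0,0]]
    - [[0,0,0.003],[0,0,0]]
    - [[0,0,0.002],[0,0,0]]

```text
t: 9.3
ee_pos: [625.1, 7.6, 202.2]
tcp_rot: [-3.14, -0.012, -0.008]
ft_force: [-3.0, -0.8, 10.9]
gripper_width: 0.3
```

Emit:
carry_out:
  commands:
    - [[0,0,0.0015],[0,0,0]]
    - [[0,0,0.0015],[0,0,0]]
    - [[0,0,0.0015],[0,0,0]]
    - [[0,0,0.0015],[0,0,0]]
    - [[0,0,0.0015],[0,0,0]]

```text
t: 9.72
ee_pos: [625.2, 7.6, 202.2]
tcp_rot: [-3.14, -0.015, -0.008]
ft_force: [-3.3, 0.5, 10.1]
gripper_width: 0.2
```

```bash
cat > big.py <<'E'
from cell import *
import cv2,sys
s=state();print(s["t"],s["ee_pos"],s["ft_force"])
a=read_camera("scene")["pixels"][220:280,260:340,::-1]
cv2.imwrite(sys.argv[1],cv2.resize(a,(800,600),interpolation=cv2.INTER_CUBIC))
s=state();print(s["t"],s["ee_pos"],s["ft_force"])
E
python3 big.py pics/a5.png
```

```text
9.7167 [625.15297675   7.5589001  202.22863226] [-3.33859827  0.5448849  10.08224018]
9.7667 [625.12219049   7.61290689 202.23137944] [-3.93753022  0.51198368  9.98979593]
```

View pics/a5.png

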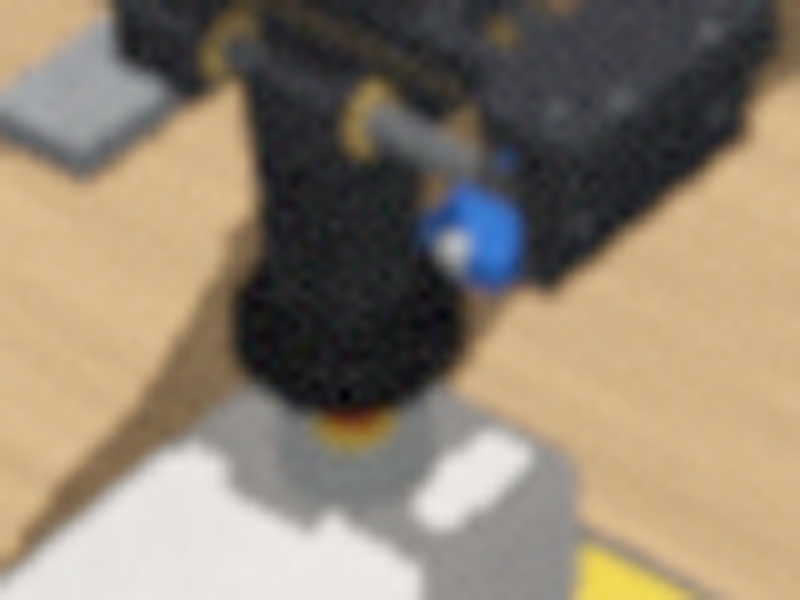

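The yellow band shows directly at the collar at (355,430), with red above it. The 1.5 mm per row holds steadily at 14 mm down and 10 N, so I'll keep holding.

Emit:
carry_out:
  commands:
    - [[0,0,0.0015],[0,0,0]]
    - [[0,0,0.0015],[0,0,0]]
    - [[0,0,0.0015],[0,0,0]]
    - [[0,0,0.0015],[0,0,0]]
    - [[0,0,0.0015],[0,0,0]]

```text
t: 10.18
ee_pos: [625.1, 7.5, 202.3]
tcp_rot: [-3.14, -0.019, -0.009]
ft_force: [-3.1, 0.2, 10.1]
gripper_width: 0.5
```

Emit:
carry_out:
  commands:
    - [[0,0,0.0015],[0,0,0]]
    - [[0,0,0.0015],[0,0,0]]
    - [[0,0,0.0015],[0,0,0]]
    - [[0,0,0.0015],[0,0,0]]
    - [[0,0,0.0015],[0,0,0]]

```text
t: 10.6
ee_pos: [625.2, 7.6, 202.3]
tcp_rot: [-3.141, -0.023, -0.009]
ft_force: [-3.2, -0.4, 9.4]
gripper_width: 0.3
```

Emit:
carry_out:
  commands:
    - [[0,0,0.0015],[0,0,0]]
    - [[0,0,0.0015],[0,0,0]]
    - [[0,0,0.0015],[0,0,0]]
    - [[0,0,0.0015],[0,0,0]]
    - [[0,0,0.0015],[0,0,0]]

```text
t: 11.02
ee_pos: [625.1, 7.6, 202.3]
tcp_rot: [-3.141, -0.026, -0.01]
ft_force: [-3.6, -0.7, 9.9]
gripper_width: 0.5
```

Emit:
carry_out:
  commands:
    - [[0,0,0.0015],[0,0,0]]
    - [[0,0,0.0015],[0,0,0]]
    - [[0,0,0.0015],[0,0,0]]
    - [[0,0,0.0015],[0,0,0]]
    - [[0,0,0.0015],[0,0,0]]

```text
t: 11.43
ee_pos: [625.1, 7.6, 202.4]
tcp_rot: [-3.141, -0.03, -0.011]
ft_force: [-3.3, -0.2, 10.1]
gripper_width: 0.6
```

Emit:
carry_out:
  commands:
    - [[0,0,0.0015],[0,0,0]]
    - [[0,0,0.0015],[0,0,0]]
    - [[0,0,0.0015],[0,0,0]]
    - [[0,0,0.0015],[0,0,0]]
    - [[0,0,0.0015],[0,0,0]]

```text
t: 11.85
ee_pos: [625.1, 7.6, 202.4]
tcp_rot: [-3.141, -0.034, -0.011]
ft_force: [-3.6, -0.1, 9.3]
gripper_width: 0.6
```

Emit:
carry_out:
  commands:
    - [[0,0,0.0015],[0,0,0]]
    - [[0,0,0.0015],[0,0,0]]
    - [[0,0,0.0015],[0,0,0]]
    - [[0,0,0.0015],[0,0,0]]
    - [[0,0,0.0015],[0,0,0]]

```text
t: 12.27
ee_pos: [625.1, 7.6, 202.4]
tcp_rot: [3.142, -0.037, -0.012]
ft_force: [-4.2, 0.1, 9.0]
gripper_width: 0.8
```

```bash
python3 big.py pics/a6.png; python3 - <<'E'
from cell import *
import cv2
for i in range(8): c=read_camera("scene")
s=state();print(s["t"],s["ee_pos"],s["ft_force"])
cv2.imwrite("pics/a7.png",c["pixels"][:,:,::-1])
E
```

```text
12.2667 [625.14064532   7.57683745 202.42034491] [-4.23268402  0.12036041  9.02871996]
12.3167 [625.14024249   7.55862062 202.40261863] [-4.45677518 -0.3999209   9.9186004 ]
12.7167 [625.1089439    7.55053217 202.40448458] [-3.12826839 -0.70432528 10.46387241]
```

View pics/a7.png

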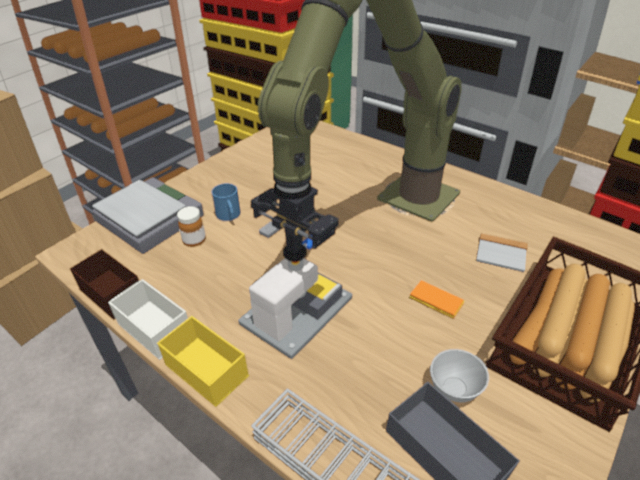

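View pics/a6.png

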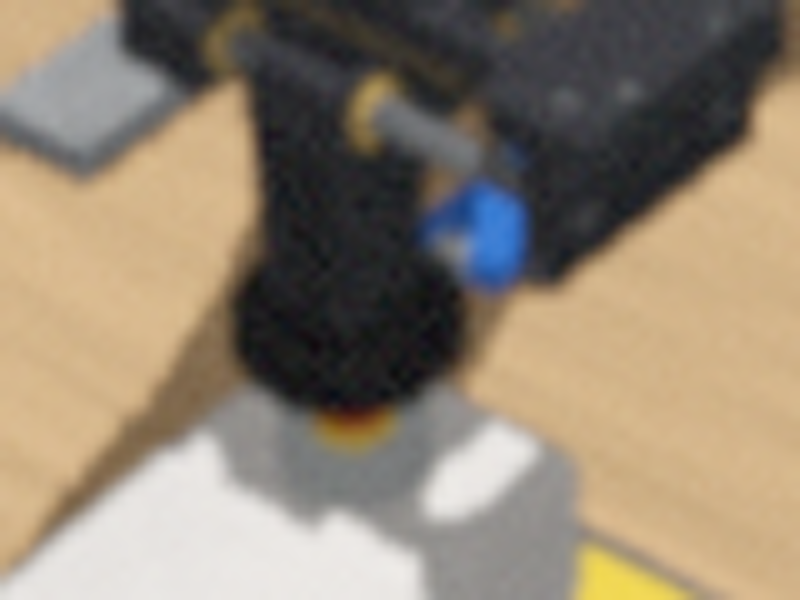

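The collar is still in the yellow, at (355,430) in the close-up. The tab is still down at scene pixel (309,243) and the other things stand where they were. The hold has been steady for over 3 s, so I'm handing in.

```bash
python3 -c "
from cell import *
print(job_done())"
```

```text
the job is handed in; nothing more can be done
None
```

I swung the hold-down lever down to its hard stop, then pressed the palm knob into the yellow band. I held it there for about 3.4 s and handed the job in at about 12.7 s while still pressing. No verdict was reported.

- **Lever:** With closed fingertips I pushed it down until the stop answered with 26 N at a height of 121 mm. After I let go, the tab measured 120 mm high against 121 mm expected. It was still down in the last pictures.
- **Knob:** The fingertip was steady at 202.2–202.4 mm, which is about 13.6–13.8 mm down, with about 9–10.5 N on the knob. The last close-up shows the collar in the yellow.
- **Other things:** In the last scene picture, everything I could see stood where it started.
- **Disagreements:** The two cameras put the knob about 4–5 mm apart in x and y, so I aimed between them. While holding, the tool tilted slowly to 0.037 rad and showed about 3–4 N of sideways force. The ram depth stayed steady despite this.

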